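Walk the marble pastry slab home and lock it

ROBOT

A 6-joint arm with a two-finger parallel gripper is mounted at the origin on a cart in front of the work surface, level with it; the furniture and walls round the work are solid. World frame = base frame: x ahead of the robot, y to its left, z up, the work surface at z = 0. Lengths are in m, angles in rad, forces in N, time in s.
With the tool pointing down it reaches from about 0.375 to 0.9 m from the base axis. Payload 3.1 kg.
Tool frame: the origin (TCP) lies on the centre line of the jaws, within the pads' length; the fingertips stand 25 mm ahead of it and the grasp point (between the pads) lies 6 mm ahead of it; z points along the fingers, y is the line along which they close (so a half turn about z gives the same grasp; the last joint's range is limited). The gripper opens to 85 mm and grips with 20 to 120 N. Pads are 22 mm wide; open, the fingers measure 114 mm over their backs; the gripper's body (76 mm by 85 mm) begins 54 mm behind the grasp point. The pads swing forward as they close: fully open they stand 13 mm farther back than shut.
Start: joints at [1.161, 0.527, 1.433, -0, 1.181, -0.178], TCP at [0.143, 0.608, 0.256] pointing down, gripper open.
Joint ranges: [-3.08, 3.08], [-0.75, 2.2], [0.22, 2.44], [-1.43, 4.57], [0, 2.65], [-2.85, 2.85]. Speed limits (rad/s): [2.79, 2.79, 3.14, 3.14, 3.14, 3.14].

INTERFACE

Orientations are given as a unit quaternion [w, x, y, z].
In Python, from plant import r gives the robot as it stands. Calls block until the motion is done:
- r.movep(position, orientation): joint-space move of the TCP to a pose.
- r.move_l(position, ori=None, max_speed=0.15): straight line of the TCP; ori=None keeps the orientation; max_speed is the mean speed in m/s.
- r.move_j(angles): joint-space move.
- r.grip(opening): finger opening in m; the grip force is fixed at half the most; returns when the fingers have stopped.
- r.hold(seconds).
- r.ik(position, orientation): joint angles nearest the present ones, or None.
- r.observe(): the state.
- r.read_camera(name): name is "scene" or "top" or "wrist"; returns (picture, depth): 480x640x3 uint8, blue, green, red; 480x640 float32, m along the optical axis (not along the pixel's ray), 0 where there is no reading.
- r.camera_info(name): a dict with "mtx" (3x3 intrinsics, pixels), "extrinsics" (4x4, takes a point from camera to world coordinates). Camera axes: x right, y down, z forward; pixel columns grow to the right and rows downward; lengths in m; the calibration is good to about 2 mm. A picture is of the moment at which its call begins: read the wrist's pose just before it. camera_info takes no time and is no camera call; for the wrist camera it gives the pose at the moment of the call.
A pose or a line that the arm cannot do raises r.Unreachable and nothing moves.
- r.job_done(): hands the job in; it is judged then, once.
Trained networks look in the newest picture that a camera, given by its name, has taken for a name from the list of things; names that differ only in an ending like _2 or _b are one class to them, and where a whole thing is asked for, a point or a joint stands for the part that bears it (a point fixed in the world has none). Each returns a list of dicts, best first, with "confidence" (0 to 1); they miss things now and then, are a little off and sometimes report something else, mostly with a low value. They report only what shows in the picture. A call takes as long as a camera call.
- r.trace(camera, target): "mask" (480x640 bool, what is visible of it) and "pixel" ([column, row] in pixels, amid what is visible of it).
- r.mark_of(camera, target): "pixel" ([column, row] in pixels: a listed point, or the origin of a listed thing).
The state is a dict: "time_s": time; "joint_positions": joint angles; "joint_velocities": joint speeds; "tau": joint torques, N m; "tool_pos": TCP position; "ee_rot": TCP orientation; "wrist_force": force on the tool from outside, world axes, zero at the start; "moment": the same for the moment, N m; "grip_width": finger opening in m; "grasp_force": force on a finger pad.
Only numpy, scipy, OpenCV 4.12 (cv2) and the standard library are available. Lean on these libraries where they do the work, as an engineer would, in place of code of your own. Each camera call takes 0.05 s, during which the arm holds its last target. There are 200 camera calls.

TASK

Put the marble pastry slab back in its steel frame: it is too heavy to lift or to shove straight, so walk it in by pushing its near corners in turn, never pressing on it with more than 30 N, until it sits fully home and square against both rubber buffers at the back. Then swing the keeper bar fully shut across its front and let go, leaving everything else where it stands.

Things in the scene. Friction and masses are not known exactly. Their poses are not given: they have to be found in the camera images.
- slab: Marble pastry slab 190 (x) x 270 (y) x 36 mm, edges rounded 5 mm, 5.0 kg, on four 20 mm rubber feet at x = +-48, y = +-66 mm: underside 6 mm, top 42 mm above the worktop. Origin: centre of its footprint, on the worktop. +x points into the frame; -x is the near face that is pushed. It starts 40 to 65 mm short of home, up to 4 mm aside and 0.15 rad askew, and stays where it is left.
- slab_back_left (a point): Rear left (+x, +y) corner of the slab, 24 mm above the worktop. In the frame it is at x = 95, y = 135 mm when home.
- slab_back_right (a point): Rear right (+x, -y) corner of the slab, 24 mm above the worktop. In the frame it is at x = 95, y = -135 mm when home.
- slab_front_left (a point): Near left (-x, +y) corner of the slab, 24 mm above the worktop. The feet rub with a friction of about 0.6: shoved straight the slab needs 28 to 31 N and more; pushed along +x into the frame 25 mm in from one end of the near face only 15 to 20 N, and it then turns about a point some 75 mm beyond its centre, so its other end backs off a little.
- slab_front_right (a point): Near right (-x, -y) corner of the slab, 24 mm above the worktop. The polished stone is slippery (friction 0.25). An arm that sags as it pushes drags down on the face and makes the slab heavier; a tip that starts low and climbs the face a little as it pushes, pulling up by 3 to 5 N, eases the corner along.
- frame: Steel frame screwed to the worktop: back rail and two cheeks, 30 mm high, open towards the robot. Origin: where the slab's origin is when home, on the worktop; +x into the frame, y to the left, parallel to the slab's axes when home. Cheeks at y = +-144 mm (9 mm clearance a side) from x = 85 to 108 mm, flaring to y = +-176 mm at x = 35.
- buffer_left (a point): Centre of the free face of the left rubber buffer on the back rail, 18 mm diameter, at x = 95, y = 100 mm in the frame, 22 mm up. Each buffer is a spring of 4 N/mm with 3 mm of give, then hard.
- buffer_right (a point): The same of the right buffer, at x = 95, y = -100 mm in the frame.
- keeper (a joint): Keeper, a steel swing bar 12 mm thick, 14 mm high, underside 22.5 mm up, reaching 91 mm from its upright pivot. 0 = shut, along the frame's -y across the slab's near face at the left, 3.5 mm clear of a slab that just touches the buffers; 1.57 = open, along the frame's -x, towards the robot. Range 0 to 2.4; stays where left (about 1.5 N at the knob). From above it shuts anticlockwise.
- keeper_pivot (a point): Axis of the keeper, at x = -104.5, y = 186 mm in the frame, 45 mm above the worktop; it stands on a flat strap 3 mm high on the left of the frame.
- keeper_knob (a point): Black round upright knob near the free end of the keeper, 82 mm from the pivot, 16 mm diameter, its wide part 46 to 64 mm above the worktop, top at 66 mm; this point is on its axis, 57 mm up. To be pinched from above or pushed.
- honey_jar: The honey jar, 71 mm wide, 110 mm tall, a bystander. Origin at the centre of its underside.
- orange: The orange, 80 mm, a bystander. Origin at the centre of its underside.
- peeler: The green-handled peeler, 170 mm long, lying flat, a bystander. Origin at the centre of its underside.
- banana: The single banana, 175 mm long, a bystander. Origin at the centre of its underside.

How it is judged:
On the way, in this order (a step that is already met when the one before it is completed fails the run):
1. the slab has been walked home against both buffers while the keeper is still open (x of each of slab_back_left, slab_back_right in the frame of frame above 0.091 m and y of slab in the frame of frame between -0.012 and 0.012 m and height (world z) of slab below 0.004 m and value of joint keeper above 1 rad), for 0.2 s.
2. the keeper has been swung shut across the slab's front (value of joint keeper below 0.08 rad and x of each of slab_back_left, slab_back_right in the frame of frame above 0.091 m), for 0.2 s.
At the end, for the whole second after the job is handed in: The slab lies flat in the frame with both rear corners within 4 mm of the buffers' free faces (or pressed in), centred within 12 mm, at rest, and the keeper is shut to within 0.08 rad (all of step 2 and y of slab in the frame of frame between -0.012 and 0.012 m and height (world z) of slab below 0.004 m and linear speed of slab below 0.01 m/s); the robot touches nothing.
It fails at once if the slab is pressed with more than 30 N (contact force between any of the fingers, the arm and slab above 30 N).
It fails at once if a bystander is shifted by more than 25 mm (distance of any of honey_jar, orange, peeler, banana from where it was at the start of the episode above 0.025 m).
It also fails if it takes over 72 s, if anything falls off the work surface, if the arm or the gripper's body presses on something with over 40 N, if the wrist force passes 120 N, or if a joint passes its speed limit or range.

## Working session

There is one attempt and no reset: what is moved stays moved. The work goes in short steps, each a Python script; the robot and the scene stay as the last script left them, time stands still between calls to the robot, and variables do not carry over. Pictures are saved under pics/ and viewed, at most 10 in all, crops included, and the job is handed in when it is done.

```bash
ls; mkdir -p pics; cat > h.py <<'E'
import numpy as np, cv2
from plant import r
def pix2w(cam,px,z=None,depth=None,info=None):
    i=info or r.camera_info(cam);K=np.array(i["mtx"]);T=np.array(i["extrinsics"])
    d=np.linalg.inv(K)@[px[0],px[1],1.0]
    if depth is not None:
        c=depth[int(round(px[1])),int(round(px[0]))]; return (T@np.r_[d*c,1])[:3]
    w=T[:3,:3]@d;o=T[:3,3]; return o+w*(z-o[2])/w[2]
def ray(cam,px,info=None):
    i=info or r.camera_info(cam);K=np.array(i["mtx"]);T=np.array(i["extrinsics"])
    w=T[:3,:3]@(np.linalg.inv(K)@[px[0],px[1],1.0]);return T[:3,3],w/np.linalg.norm(w)
def tri(a,b):
    (o,u),(p,v)=a,b
    A=np.c_[u,-v];s=np.linalg.lstsq(A,p-o,rcond=None)[0]
    q,w=o+s[0]*u,p+s[1]*v;return (q+w)/2,np.linalg.norm(q-w)
E
python3 - <<'E'
from h import *
np.set_printoptions(precision=4,suppress=True)
ims={}
R={}
Z=dict(slab_back_left=.024,slab_back_right=.024,slab_front_left=.024,slab_front_right=.024,buffer_left=.022,buffer_right=.022,keeper_pivot=.045,keeper_knob=.057,honey_jar=0,orange=0,peeler=0,banana=0,slab=0,frame=0)
for c in("scene","top"):
    im,d=r.read_camera(c);cv2.imwrite(f"pics/{c}0.png",im)
    for n in Z:
        m=r.mark_of(c,n)
        if m: 
            R[c,n]=ray(c,m[0]["pixel"]);print(c,n,np.array(m[0]["pixel"]),round(m[0]["confidence"],2),pix2w(c,m[0]["pixel"],Z[n]))
for n in Z:
    if("scene",n)in R and("top",n)in R: print(n,*tri(R["scene",n],R["top",n]))
o=r.observe();print({k:o[k] for k in("time_s","ee_rot","tool_pos","wrist_force")})
for c in("scene","top"):print(np.array(r.camera_info(c)["extrinsics"]))
E
```

```text
pics
scene slab_back_left [328.5 225. ] 0.68 [ 0.6788 -0.1464  0.024 ]
scene slab_back_right [404.  268.7] 0.82 [ 0.5903 -0.4045  0.024 ]
scene slab_front_left [288.5 264.5] 0.97 [ 0.5014 -0.0799  0.024 ]
scene slab_front_right [368.9 312.7] 0.92 [ 0.419  -0.3449  0.024 ]
scene buffer_left [349.7 220.2] 0.8 [ 0.719  -0.2033  0.022 ]
scene buffer_right [400.6 249.3] 0.85 [ 0.6571 -0.3796  0.022 ]
scene keeper_pivot [286.1 245.6] 0.81 [ 0.5497 -0.0557  0.045 ]
scene honey_jar [223.2 252.5] 0.69 [0.4969 0.1323 0.    ]
scene orange [429.3 335.7] 0.87 [ 0.4144 -0.516   0.    ]
scene peeler [167.1 242.3] 0.78 [0.4792 0.3148 0.    ]
scene banana [458.7 331.2] 0.65 [ 0.4522 -0.5891  0.    ]
scene slab [349.7 272.5] 0.8 [ 0.5449 -0.2547  0.    ]
top slab_back_left [335.4 206.1] 0.79 [ 0.6646 -0.1406  0.024 ]
top slab_back_right [429.  230.9] 0.83 [ 0.5986 -0.4043  0.024 ]
top slab_front_left [313.1 267.3] 0.62 [ 0.4905 -0.0813  0.024 ]
top slab_front_right [404.6 294.6] 0.92 [ 0.4194 -0.3363  0.024 ]
top buffer_left [354.  188.9] 0.93 [ 0.7154 -0.1926  0.022 ]
top buffer_right [420.7 212.1] 0
[... 871 characters left out ...]
52 0.1215 0.0202] 0.003156770408369315
orange [ 0.4035 -0.5114  0.0169] 0.0076827354798206056
peeler [ 0.4802  0.32   -0.0034] 0.006403130041403621
banana [ 0.4524 -0.5892 -0.0003] 1.8370303421601777e-05
slab [ 0.5485 -0.2516 -0.0072] 0.004509638777761878
{'time_s': 1.5, 'ee_rot': array([0.    , 0.1152, 0.9933, 0.    ]), 'tool_pos': array([0.143 , 0.6084, 0.2563]), 'wrist_force': array([ 0.2302, -0.0857, -0.2815])}
[[ 0.3137 -0.763   0.5652 -0.2534]
 [-0.9494 -0.2449  0.1965 -0.4381]
 [-0.0115 -0.5983 -0.8012  1.2322]
 [ 0.      0.      0.      1.    ]]
[[ 0.0185 -0.9939  0.1088  0.3994]
 [-0.9998 -0.0176  0.0087 -0.1254]
 [-0.0067 -0.1089 -0.994   1.4737]
 [ 0.      0.      0.      1.    ]]
```

View pics/top0.png

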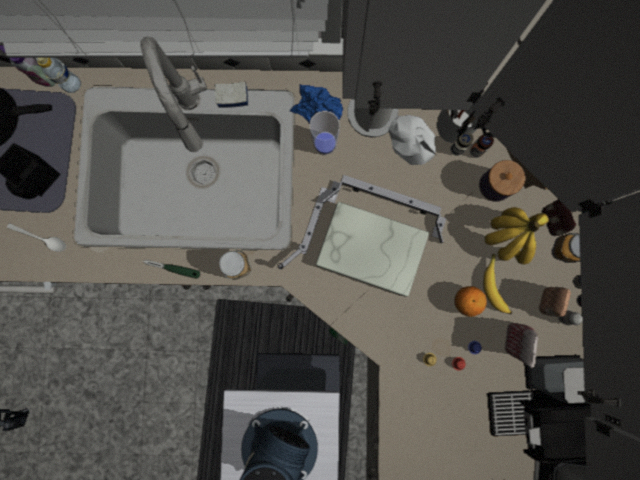

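View pics/scene0.png

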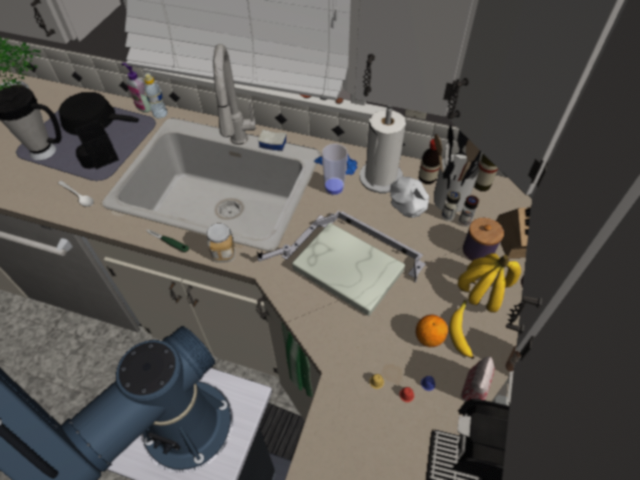

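The top view shows the slab at about (372,249), the back rail and cheeks behind it, and the keeper swung open from (302,247) to (281,265). The honey jar is near the knob at (233,265). Next I'll take close wrist-camera views.

```bash
cat >> h.py <<'E'
np.set_printoptions(precision=4,suppress=True)
def down(ang): # tool y axis at world angle ang
    f=(ang+np.pi/2)/2; return [0,np.cos(f),np.sin(f),0]
E
python3 - <<'E'
from h import *
import json
N=["slab_back_left","slab_back_right","slab_front_left","slab_front_right","buffer_left","buffer_right","keeper_pivot","keeper_knob"]
r.grip(0.0)
R={n:[] for n in N}
for k,p in enumerate([(0.50,-0.20,0.42),(0.60,-0.27,0.42)]):
    r.movep(p,down(1.247)); r.hold(0.3)
    i=r.camera_info("wrist");im,d=r.read_camera("wrist");cv2.imwrite(f"pics/w{k}.png",im)
    print(np.array(i["extrinsics"]),r.observe()["joint_positions"])
    for n in N:
        m=r.mark_of("wrist",n)
        if m:
            z=dict(b=.022,k=.045,s=.024)[n[0]] if n!="keeper_knob" else .057
            R[n].append(ray("wrist",m[0]["pixel"],i));print(n,np.array(m[0]["pixel"]),round(m[0]["confidence"],2),pix2w("wrist",m[0]["pixel"],z,info=i))
for n in N:
    if len(R[n])==2:print(n,*tri(*R[n]))
print(r.observe()["time_s"])
E
```

```text
[[ 0.3169  0.9069  0.2778  0.4288]
 [ 0.9485 -0.3025 -0.0944 -0.1756]
 [-0.0016  0.2934 -0.956   0.5376]
 [ 0.      0.      0.      1.    ]] [-0.5877  0.2547  1.4132  0.      1.4737 -1.8351]
slab_back_left [381.1 283.7] 0.79 [ 0.682  -0.1484  0.024 ]
slab_back_right [220.6 280.9] 0.98 [ 0.5923 -0.4014  0.024 ]
slab_front_left [385.4 162.9] 0.92 [ 0.4934 -0.0902  0.024 ]
slab_front_right [209.6 167.6] 0.62 [ 0.4161 -0.3435  0.024 ]
buffer_left [359.8 307.4] 0.69 [ 0.7143 -0.1947  0.022 ]
buffer_right [241.1 311.4] 0.94 [ 0.6569 -0.3914  0.022 ]
keeper_pivot [424.5 193.4] 0.73 [ 0.5516 -0.0503  0.045 ]
keeper_knob [458.6 143.9] 0.65 [0.4965 0.0069 0.057 ]
[[ 0.317   0.9066  0.2784  0.5281]
 [ 0.9484 -0.3025 -0.0949 -0.2451]
 [-0.0019  0.2942 -0.9558  0.5385]
 [ 0.      0.      0.      1.    ]] [-0.5921  0.4489  1.1151  0.      1.5768 -1.8394]
slab_back_right [237.6 214.7] 0.87 [ 0.5964 -0.4013  0.024 ]
slab_front_left [415.6  81.4] 0.98 [ 0.4985 -0.0906  0.024 ]
slab_front_right [223.3  83.6] 0.61 [ 0.4154 -0.3481  0.024 ]
buffer_left [381.6 243.1] 0.8 [ 0.7142 -0.1984  0.022 ]
buffer_right [257.8 245.8] 0.73 [ 0.6549 -0.3905  0.022 ]
keeper_pivot [255.  246.2] 0.68 [ 0.6485 -0.3884  0.045 ]
keeper_knob [496.8  44.7] 0.6 [0.4916 0.0078 0.057 ]
slab_back_right [ 0.5976 -0.4068  0.0093] 0.002518416814977524
slab_front_left [ 0.4966 -0.0859  0.0044] 0.0026448602025982834
slab_front_right [ 0.4148 -0.3479  0.016 ] 0.004091013222088925
buffer_left [ 0.7186 -0.1963  0.0124] 0.003042790560957426
buffer_right [ 0.6528 -0.3879  0.0309] 0.0003750699205568974
keeper_pivot [ 0.4476 -0.205   0.6634] 0.09722419619002413
keeper_knob [ 0.4934 -0.0008  0.075 ] 0.0018506225702597603
7.475
```

```bash
cat >> h.py <<'E'
def cloud(cam):
    i=r.camera_info(cam);im,d=r.read_camera(cam);K=np.array(i["mtx"]);T=np.array(i["extrinsics"])
    u,v=np.meshgrid(np.arange(640),np.arange(480))
    P=np.stack([(u-K[0,2])/K[0,0]*d,(v-K[1,2])/K[1,1]*d,d,np.ones_like(d)],-1)@T.T
    P=P[...,:3];P[d<=0]=np.nan
    return im,P
def slab_fit(cam):
    """rectangle of slab top -> centre, yaw, size"""
    im,P=cloud(cam)
    near=(np.hypot(P[...,0]-.57,P[...,1]+.25)<.22)&(abs(P[...,2]-.042)<.006)
    near=cv2.morphologyEx(near.astype(np.uint8),cv2.MORPH_OPEN,np.ones((7,7)))
    n,l,s,c=cv2.connectedComponentsWithStats(near);k=1+np.argmax(s[1:,4]);m=l==k
    Q=P[m];(c,(w,h),a)=cv2.minAreaRect((Q[:,:2]*1000).astype(np.float32))
    B=cv2.boxPoints((c,(w,h),a))/1000
    e=[B[(j+1)%4]-B[j] for j in range(2)];L=max(e,key=np.linalg.norm)
    L=L*np.sign(L[1]);yaw=np.arctan2(-L[0],L[1])
    return np.array(c)/1000,yaw,(w,h),np.median(Q[:,2]),im,P,m
E
python3 - <<'E'
from h import *
c,y,s,z,im,P,m=slab_fit("wrist")
print(c,y,s,z,m.sum())
np.save("P1.npy",P);cv2.imwrite("pics/w1m.png",np.where(m[...,None],im//2+128,im))
t=r.trace("wrist","frame")
for q in t[:1]:
    M=q["mask"];Z=P[M];Z=Z[(abs(Z[:,2]-.03)<.004)]
    print(q["confidence"],len(Z)); np.save("rail.npy",Z)
    X=np.array([np.cos(-.315),np.sin(-.315)]);Y=np.array([-X[1],X[0]])
    f=np.c_[Z[:,:2]@X,Z[:,:2]@Y]
    print(np.percentile(f,[0,1,5,50,95,99,100],axis=0))
c,y,s,z,im,P,m=slab_fit("top");print(c,y,s,z,m.sum())
E
```

```text
[ 0.5472 -0.2456] -0.31372178 (269.8885192871094, 189.79603576660156) 0.04136835170601791 25072
0.74 1111
[[ 0.4576 -0.2434]
 [ 0.4652 -0.2408]
 [ 0.4917 -0.229 ]
 [ 0.7452 -0.0324]
 [ 0.7522  0.1387]
 [ 0.7531  0.1541]
 [ 0.7536  0.1631]]
[ 0.579  -0.3123] 1.5459234 (28.087499618530273, 37.927490234375) 0.040737141706377544 135
```

View pics/w1m.png

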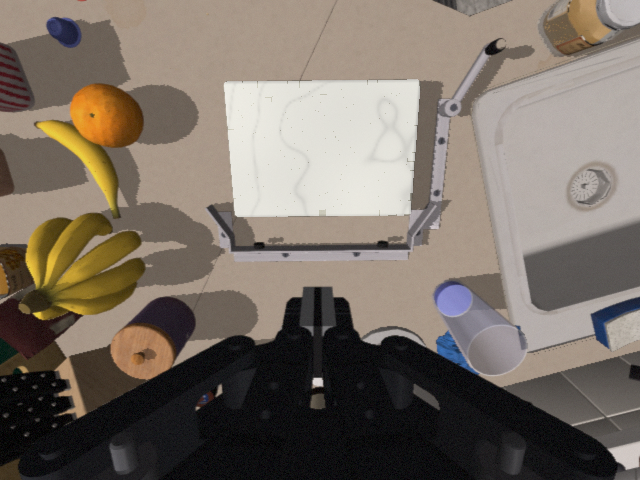

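The view shows the slab top at (225-420, 80-217), fitted at 269.9x189.8 mm. The rail is at rows 247-262, with buffers at (259,246) and (382,243). The knob is at (497,46) and the pivot at (450,107). Next I'll fit the frame.

```bash
python3 - <<'E'
from h import *
P=np.load("P1.npy")
def rect(mask):
    Q=P[mask];c,s,a=cv2.minAreaRect((Q[:,:2]*1000).astype(np.float32));B=cv2.boxPoints((c,s,a))/1000
    return len(Q),np.array(c)/1000,s,B,np.median(Q[:,2])
ok=abs(P[...,2]-.030)<.0045
u,v=np.meshgrid(np.arange(640),np.arange(480))
m=ok&(v>238)&(v<268)&(u>222)&(u<420)
for lo,hi in((234,408),(228,408)):
    mm=m&(u>lo)&(u<hi);n,c,s,B,z=rect(mm)
    Q=P[mm];vx,vy,x0,y0=cv2.fitLine(Q[:,:2].astype(np.float32),cv2.DIST_HUBER,0,.001,.001).ravel()
    print(n,c,s,z,"yaw",np.arctan2(-vx*np.sign(vy),abs(vy)),B.round(4).tolist())
# in a frame with yaw guess
for yaw in(-.3,-.315,-.33):
    X=np.array([np.cos(yaw),np.sin(yaw)]);Y=np.array([-X[1],X[0]])
    Q=P[m][:,:2]
    a=Q@Y;b=Q@X;bins=np.linspace(a.min(),a.max(),9);i=np.digitize(a,bins)
    print(yaw,"front/back edge by y:",[(round(np.percentile(b[i==k],5),4),round(np.percentile(b[i==k],95),4)) for k in range(1,9)], a.min(),a.max())
# cheek regions
for nm,lo,hi in(("R",205,240),("L",405,445)):
    mm=ok&(u>lo)&(u<hi)&(v>195)&(v<265)
    X=np.array([np.cos(-.315),np.sin(-.315)]);Y=np.array([-X[1],X[0]])
    Q=P[mm][:,:2];a=Q@Y;b=Q@X
    for x in np.arange(b.min(),b.max(),.006):
        k=abs(b-x)<.003
        if k.sum()>2:print(nm,round(x,3),round(a[k].min(),4),round(a[k].max(),4),k.sum())
# pivot and knob tops
for nm,(cu,cv_) in dict(pivot=(450,107),knob=(497,46)).items():
    w=P[cv_-9:cv_+10,cu-10:cu+11].reshape(-1,3);zm=np.nanpercentile(w[:,2],95)
    k=w[:,2]>zm-.004;print(nm,zm,w[k].mean(0),k.sum())
E
```

```text
623 [ 0.6881 -0.2943] (277.05657958984375, 15.731804847717285) 0.029668759228705932 yaw -0.30895537 [[0.6381000280380249, -0.4237000048160553], [0.652999997138977, -0.428600013256073], [0.738099992275238, -0.164900004863739], [0.7232000231742859, -0.16009999811649323]]
676 [ 0.6847 -0.2976] (285.7873840332031, 24.112747192382812) 0.029707916537510648 yaw -0.3129427 [[0.6272000074386597, -0.42899999022483826], [0.6499999761581421, -0.4368000030517578], [0.7421000003814697, -0.1662999987602234], [0.7192999720573425, -0.15850000083446503]]
-0.3 front/back edge by y: [(np.float64(0.7279), np.float64(0.7502)), (np.float64(0.736), np.float64(0.7495)), (np.float64(0.7471), np.float64(0.7502)), (np.float64(0.7475), np.float64(0.7512)), (np.float64(0.7478), np.float64(0.7521)), (np.float64(0.7481), np.float64(0.7511)), (np.float64(0.7385), np.float64(0.7518)), (np.float64(0.7352), np.float64(0.7528))] -0.22534730431046465 0.07036944178017293
-0.315 front/back edge by y: [(np.float64(0.7312), np.float64(0.7533)), (np.float64(0.7387), np.float64(0.7518)), (np.float64(0.749), np.float64(0.7521))
[... 729 characters left out ...]
32 12
R 0.696 -0.2374 -0.2295 18
R 0.702 -0.2328 -0.2251 20
R 0.708 -0.2278 -0.2206 15
R 0.714 -0.2248 -0.2177 16
R 0.72 -0.2204 -0.2132 16
R 0.726 -0.2166 -0.2113 12
R 0.732 -0.2144 -0.21 14
R 0.738 -0.2143 -0.2103 11
R 0.744 -0.2138 -0.2101 11
R 0.75 -0.2139 -0.1977 34
L 0.677 0.1074 0.1116 6
L 0.683 0.1037 0.1103 18
L 0.689 0.0998 0.1057 16
L 0.695 0.0949 0.1019 15
L 0.701 0.0918 0.0981 14
L 0.707 0.0885 0.0954 15
L 0.713 0.085 0.091 15
L 0.719 0.0797 0.0869 18
L 0.725 0.0778 0.0832 12
L 0.731 0.0771 0.0805 11
L 0.737 0.077 0.0807 12
L 0.743 0.0771 0.0813 11
L 0.749 0.0701 0.0816 25
pivot 0.040234319463087226 [ 0.548  -0.0541  0.0385] 235
knob 0.06523208741375144 [0.4937 0.0035 0.0644] 66
```

```bash
cat >> h.py <<'E'
YAW=-.314;X0,Y0=.642,-.067
FX=np.array([np.cos(YAW),np.sin(YAW)]);FY=np.array([-FX[1],FX[0]])
Q=down(YAW+np.pi/2)
def W(x,y,z): return np.r_[(x+X0)*FX+(y+Y0)*FY,z]
def Fr(p): return np.array([p[:2]@FX-X0,p[:2]@FY-Y0])
def force(b=0):
    f=np.array(r.observe()["wrist_force"]);f=np.r_[f[:2]@FX,f[:2]@FY,f[2]]-b;return f
def push(y,xstart,xmax,dpush,z0=.039,flim=24,step=.001,speed=.03,climb=.25,back=.012,log=True,fc=3):
    """advance along +x at frame y; once touching, push until dpush past first contact, xmax, or flim."""
    r.move_l(W(xstart,y,z0),speed and Q,max_speed=.3);r.hold(.1);b=force()
    x=xstart;z=z0;xc=None;fmax=0;why="xmax";L=[]
    while x<xmax:
        x+=step if xc is not None else .0015
        if xc is not None:z=min(z+climb*step,z0+.008)
        r.move_l(W(x,y,z),max_speed=speed)
        o=r.observe();f=force(b);tx=Fr(np.array(o["tool_pos"]))[0];n=np.linalg.norm(f);fmax=max(n,fmax)
        L.append((round(x*1000,1),round(tx*1000,1),*f.round(1)))
        if xc is None and -f[0]>fc: xc=tx
        if n>flim: why="force";break
        if xc is not None and tx-xc>dpush: why="dist";break
    xe=tx
    r.move_l(W(xe-back,y,z),max_speed=.1)
    print(f"y{y:+.3f} contact {xc} end {xe:.4f} fmax {fmax:.1f} {why} t {r.observe()['time_s']:.1f}")
    if log:print(*L[::1 if len(L)<25 else 2],sep="\n")
    return xc,xe
E
python3 - <<'E'
from h import *
r.movep(W(-.185,.110,.15),Q)
r.move_l(W(-.175,.110,.039),max_speed=.15)
o=r.observe();print(o["tool_pos"],o["time_s"],o["wrist_force"],W(-.175,.11,.039))
push(.110,-.166,-.130,.006)
E
```

```text
[ 0.4579 -0.1036  0.0395] 9.8417 [-0.2093 -0.0279  0.4608] [ 0.4574 -0.1033  0.039 ]
y+0.110 contact -0.15111526175249207 end -0.1445 fmax 16.5 dist t 17.6
(-164.5, np.float64(-164.5), np.float64(0.4), np.float64(1.0), np.float64(-0.1))
(-161.5, np.float64(-161.4), np.float64(0.4), np.float64(-0.1), np.float64(0.5))
(-158.5, np.float64(-158.3), np.float64(0.5), np.float64(1.4), np.float64(-1.6))
(-155.5, np.float64(-155.3), np.float64(0.6), np.float64(0.7), np.float64(-0.7))
(-152.5, np.float64(-152.3), np.float64(0.7), np.float64(1.2), np.float64(0.4))
(-149.5, np.float64(-151.1), np.float64(-3.4), np.float64(-0.1), np.float64(1.7))
(-147.5, np.float64(-151.0), np.float64(-7.0), np.float64(-0.6), np.float64(0.8))
(-145.5, np.float64(-150.9), np.float64(-8.7), np.float64(-2.2), np.float64(-0.2))
(-143.5, np.float64(-150.5), np.float64(-9.9), np.float64(-1.8), np.float64(-0.9))
(-141.5, np.float64(-149.7), np.float64(-11.6), np.float64(0.3), np.float64(-1.6))
(-139.5, np.float64(-148.7), np.float64(-12.3), np.float64(1.9), np.float64(-3.3))
(-137.5, np.float64(-147.7), np.float64(-12.3), np.float64(5.2), np.float64(-5.1))
(-135.5, np.float64(-146.6), np.float64(-13.4), np.float64(6.4), np.float64(-5.5))
(-133.5, np.float64(-145.2), np.float64(-12.4), np.float64(6.5), np.float64(-4.8))
```

The arm yields at about 1.4 N/mm, so larger steps are safe and faster.

```bash
python3 - <<'E'
from h import *
k=dict(step=.004,speed=.08,climb=.15,log=False)
c,e=push(-.110,-.160,-.090,.021,**k)
assert e>-.145
c,e=push(.110,-.158,-.090,.023,**k)
print(r.observe()["wrist_force"])
E
```

```text
y-0.110 contact -0.15294598987432279 end -0.1301 fmax 17.2 dist t 22.2
y+0.110 contact -0.14781162900329947 end -0.1229 fmax 18.3 dist t 27.8
[-0.0308 -0.8525 -0.2312]
```

```bash
python3 - <<'E'
from h import *
k=dict(step=.004,speed=.12,climb=.15,log=False)
c,e=push(-.110,-.141,-.080,.022,**k)
if e>-.122: c,e=push(.110,-.134,-.080,.015,**k)
o=r.observe();print(o["wrist_force"])
P=[]
for c in("top","scene"):
    im,d=r.read_camera(c);cv2.imwrite(f"pics/{c}1.png",im[150:330,220:460])
    for n in("slab_back_left","slab_back_right","slab_front_left","slab_front_right"):
        m=r.mark_of(c,n)
        if m:print(c,n,m[0]["confidence"],Fr(pix2w(c,m[0]["pixel"],.024)))
E
```

```text
y-0.110 contact -0.13386624238694877 end -0.1115 fmax 16.0 dist t 32.4
y+0.110 contact -0.12587021914840757 end -0.1099 fmax 19.0 dist t 37.3
[ 0.4757 -0.166   0.0901]
top slab_back_left 0.69 [0.0776 0.142 ]
top slab_back_right 0.57 [ 0.0908 -0.128 ]
top slab_front_right 0.8 [-0.1065 -0.1114]
scene slab_back_left 0.96 [0.0824 0.1433]
scene slab_back_right 0.98 [ 0.0858 -0.1304]
```

```bash
python3 - <<'E'
from h import *
k=dict(step=.003,speed=.12,climb=.15,flim=23)
c,e=push(-.110,-.121,-.080,.008,**k)
c,e=push(.110,-.1175,-.080,.009,**k)
im,d=r.read_camera("top")
E
```

```text
y-0.110 contact -0.11427913219222874 end -0.1054 fmax 21.2 dist t 41.9
(-119.5, np.float64(-119.3), np.float64(0.0), np.float64(-0.6), np.float64(-0.3))
(-118.0, np.float64(-117.8), np.float64(0.2), np.float64(-0.1), np.float64(0.4))
(-116.5, np.float64(-116.4), np.float64(-0.1), np.float64(0.0), np.float64(0.1))
(-115.0, np.float64(-114.9), np.float64(-0.2), np.float64(-1.2), np.float64(-0.3))
(-113.5, np.float64(-114.3), np.float64(-3.5), np.float64(-1.1), np.float64(0.8))
(-110.5, np.float64(-114.0), np.float64(-8.8), np.float64(-2.9), np.float64(2.0))
(-107.5, np.float64(-113.5), np.float64(-13.5), np.float64(-4.1), np.float64(2.8))
(-104.5, np.float64(-112.3), np.float64(-15.9), np.float64(-6.5), np.float64(2.3))
(-101.5, np.float64(-110.1), np.float64(-16.6), np.float64(-7.5), np.float64(0.5))
(-98.5, np.float64(-107.0), np.float64(-16.2), np.float64(-7.2), np.float64(-0.1))
(-95.5, np.float64(-105.4), np.float64(-19.3), np.float64(-8.5), np.float64(-1.5))
y+0.110 contact -0.11083995374906153 end -0.1028 fmax 25.6 force t 46.8
(-116.0, np.float64(-115.6), np.float64(-0.7), np.f
[... 388 characters left out ...]
.float64(-5.4), np.float64(0.5), np.float64(2.1))
(-105.5, np.float64(-110.6), np.float64(-9.1), np.float64(-0.9), np.float64(4.3))
(-102.5, np.float64(-110.2), np.float64(-13.2), np.float64(0.0), np.float64(4.4))
(-99.5, np.float64(-109.4), np.float64(-15.7), np.float64(-0.0), np.float64(4.4))
(-96.5, np.float64(-108.2), np.float64(-17.3), np.float64(3.0), np.float64(4.4))
(-93.5, np.float64(-106.6), np.float64(-18.2), np.float64(5.7), np.float64(5.0))
(-90.5, np.float64(-104.8), np.float64(-19.6), np.float64(7.2), np.float64(4.2))
(-87.5, np.float64(-103.2), np.float64(-20.9), np.float64(9.2), np.float64(2.2))
(-84.5, np.float64(-102.8), np.float64(-24.2), np.float64(7.3), np.float64(4.2))
```

```bash
python3 - <<'E'
from h import *
k=dict(step=.003,speed=.15,climb=.35,flim=22.5,fc=2)
c,e=push(-.110,-.110,-.080,.009,**k)
c2,s,sz,z,im,P,m=slab_fit("wrist") if False else (0,)*7
for c in("top","scene"):
    im,d=r.read_camera(c)
    for n in("slab_back_left","slab_back_right","keeper_knob","slab_front_left","slab_front_right"):
        q=r.mark_of(c,n)
        if q:print(c,n,q[0]["confidence"],Fr(pix2w(c,q[0]["pixel"],.057 if n[0]=="k" else .024)))
    cv2.imwrite(f"pics/{c}2.png",cv2.resize(im[160:310,230:450],None,fx=3,fy=3,interpolation=2))
print(r.observe()["time_s"])
E
```

```text
y-0.110 contact -0.10735622841071002 end -0.1011 fmax 26.3 force t 50.5
(-108.5, np.float64(-108.2), np.float64(0.7), np.float64(0.9), np.float64(-1.4))
(-107.0, np.float64(-107.5), np.float64(-1.7), np.float64(1.2), np.float64(-1.2))
(-105.5, np.float64(-107.4), np.float64(-4.0), np.float64(-0.1), np.float64(2.2))
(-102.5, np.float64(-106.9), np.float64(-8.8), np.float64(-2.6), np.float64(0.9))
(-99.5, np.float64(-105.7), np.float64(-12.9), np.float64(-4.8), np.float64(-0.5))
(-96.5, np.float64(-103.6), np.float64(-13.0), np.float64(-6.3), np.float64(-3.1))
(-93.5, np.float64(-102.7), np.float64(-15.7), np.float64(-6.6), np.float64(-3.0))
(-90.5, np.float64(-101.9), np.float64(-19.7), np.float64(-8.7), np.float64(-4.4))
(-87.5, np.float64(-101.1), np.float64(-24.3), np.float64(-9.1), np.float64(-4.2))
top slab_back_left 0.78 [0.0932 0.1455]
top slab_back_right 0.95 [ 0.1037 -0.1235]
top keeper_knob 0.73 [-0.1795  0.2291]
top slab_front_left 0.61 [-0.0955  0.1419]
top slab_front_right 0.66 [-0.1786  0.2239]
scene slab_back_right 0.73 [ 0.1058 -0.1327]
scene keeper_knob 0.56 [-0.1703  0.2212]
scene slab_front_left 0.64 [-0.0922  0.1499]
51.0917
```

View pics/top2.png

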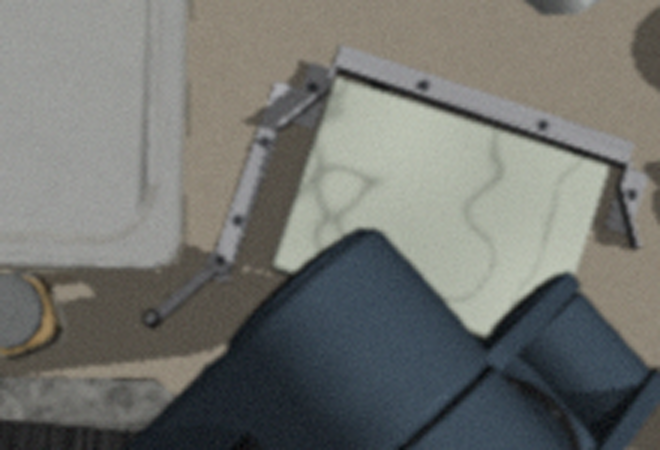

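The slab's rear edge is parallel to and against the rail at (335,75)-(615,160) in the crop. The keeper is still open with its knob at (150,317), and both ends stopped on springy resistance. Next I'll swing the keeper by pushing its knob along the arc.

```bash
python3 - <<'E'
from h import *
PV=np.array([-.1040,.186]);R=.082;Z=.076
def tool(th,gap=0):
    u=np.array([np.cos(th),-np.sin(th)])
    d=min(.011/max(abs(u[0]),1e-6),.0145/max(abs(u[1]),1e-6))+.008+gap
    return PV+R*np.array([-np.sin(th),-np.cos(th)])-u*d
p=Fr(np.array(r.observe()["tool_pos"]))
r.move_l(W(p[0]-.005,p[1],.14),Q,max_speed=.3)
s=tool(2.06,.009);r.move_l(W(*s,.14),Q,max_speed=.45)
r.move_l(W(*s,Z),max_speed=.2);b=force()
print("at",s,r.observe()["time_s"])
for th in(1.9,1.6,1.3,1.0,.7,.4,.15,0):
    r.move_l(W(*tool(th),Z),max_speed=.15);f=force(b);print(th,f,Fr(np.array(r.observe()["tool_pos"])),r.observe()["time_s"])
t=tool(0)
for k in range(1,5):
    r.move_l(W(t[0]+.002*k,t[1],Z),max_speed=.1);f=force(b);print(k,f,Fr(np.array(r.observe()["tool_pos"])))
    if -f[0]>5: break
r.move_l(W(t[0]-.02,t[1],Z),max_speed=.2)
print(r.observe()["time_s"])
E
```

```text
at [-0.1607  0.254 ] 52.9917
1.9 [ 0.7796 -1.282  -0.0263] [-0.1735  0.2341] 53.3
1.6 [-0.2825 -0.9247  0.5119] [-0.1851  0.2109] 53.625
1.3 [ 0.7099 -0.2437 -0.242 ] [-0.1891  0.1863] 53.9417
1.0 [ 1.4816 -0.4969 -0.727 ] [-0.1868  0.1631] 54.25
0.7 [0.9557 0.0143 0.3134] [-0.1739  0.1378] 54.5917
0.4 [-0.0072  0.4938 -0.3526] [-0.154   0.1183] 54.925
0.15 [ 0.3424 -0.0645  0.1756] [-0.1349  0.1079] 55.2167
0 [ 0.6143 -0.9602  1.1365] [-0.123   0.1042] 55.4667
1 [-2.5923  0.1159  1.3663] [-0.1222  0.1043]
2 [-4.1401  0.1221  4.1464] [-0.1219  0.1044]
3 [-8.6206 -1.4283  6.4669] [-0.1217  0.1044]
56.5
```

```bash
python3 - <<'E'
from h import *
p=np.array(r.observe()["tool_pos"])
r.move_l(np.r_[p[:2],.2],max_speed=.3)
r.movep((0.57,-0.24,0.42),Q);r.hold(.2)
c,y,s,z,im,P,m=slab_fit("wrist");cv2.imwrite("pics/w3.png",im)
ctr=Fr(c);print(ctr,y-YAW,s,z,r.observe()["time_s"]);np.save("P3.npy",P)
q=r.mark_of("wrist","keeper_knob")
if q:print(q[0]["confidence"],Fr(pix2w("wrist",q[0]["pixel"],.057)),q[0]["pixel"])
E
```

```text
[0.0024 0.0061] 0.011929542 (269.9788513183594, 189.6044921875) 0.04142791936068618 58.35
0.85 [-0.1018  0.103 ] [381.4, 139.4]
```

View pics/w3.png

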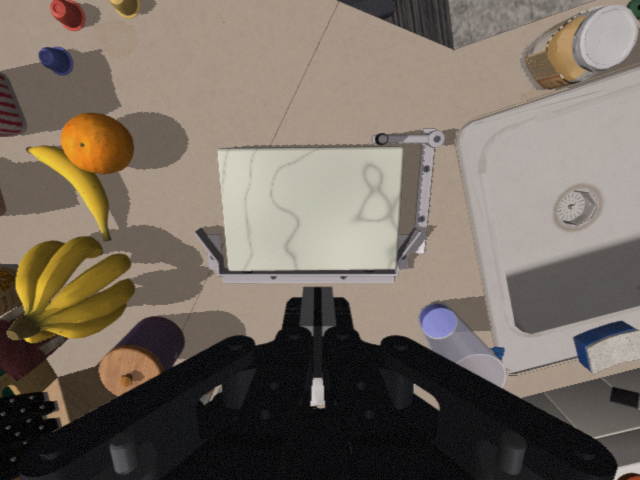

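```bash
python3 - <<'E'
from h import *
P=np.load("P3.npy");F=np.stack([P[...,:2]@FX-X0,P[...,:2]@FY-Y0],-1);Z=P[...,2]
S=abs(Z-.0415)<.004
for y in(-.12,-.1,-.05,0,.05,.1,.125):
    k=S&(abs(F[...,1]-y)<.006)&(abs(F[...,0])<.125);x=F[...,0][k]
    q=(abs(Z-.03)<.003)&(abs(F[...,1]-y)<.008)&(F[...,0]>.1)&(F[...,0]<.13);xr=F[...,0][q]
    print(y,"slab",np.percentile(x,[.5,99.5]).round(4),"rail",np.percentile(xr,[2,50,98]).round(4) if q.sum() else None,q.sum())
# flare tips, bend, cheek
ok=(abs(Z-.03)<.003)
for sgn in(1,-1):
    k=ok&(F[...,1]*sgn>.137)&(F[...,1]*sgn<.185)&(F[...,0]>.02)&(F[...,0]<.13)
    x=F[...,0][k];a=F[...,1][k]*sgn
    print(sgn,[(round(t,3),round(np.min(a[abs(x-t)<.003]),4),round(np.max(a[abs(x-t)<.003]),4)) for t in np.arange(.034,.118,.006) if (abs(x-t)<.003).sum()>1],x.min(),x.max())
# keeper bar
k=(abs(Z-.0365)<.003)&(F[...,1]>.115)&(F[...,1]<.18)&(abs(F[...,0]+.104)<.012)
vx,vy,a,b=cv2.fitLine(F[k].astype(np.float32),cv2.DIST_HUBER,0,.001,.001).ravel();print("bar",k.sum(),a,b,vx/vy)
E
```

```text
-0.12 slab [-0.0893  0.0961] rail [0.1068 0.1079 0.11  ] 26
-0.1 slab [-0.0895  0.0962] rail [0.1017 0.106  0.1096] 46
-0.05 slab [-0.0907  0.0963] rail [0.1066 0.1078 0.1096] 26
0 slab [-0.0908  0.0945] rail [0.1067 0.108  0.1095] 24
0.05 slab [-0.0923  0.0943] rail [0.1066 0.1078 0.1096] 25
0.1 slab [-0.0924  0.0943] rail [0.1004 0.1067 0.1095] 41
0.125 slab [-0.0926  0.0927] rail [0.1062 0.1076 0.1095] 26
1 [(np.float64(0.034), np.float64(0.1754), np.float64(0.1763)), (np.float64(0.04), np.float64(0.171), np.float64(0.1771)), (np.float64(0.046), np.float64(0.1672), np.float64(0.1727)), (np.float64(0.052), np.float64(0.1627), np.float64(0.17)), (np.float64(0.058), np.float64(0.1599), np.float64(0.166)), (np.float64(0.064), np.float64(0.1557), np.float64(0.1635)), (np.float64(0.07), np.float64(0.1528), np.float64(0.1591)), (np.float64(0.076), np.float64(0.1475), np.float64(0.1547)), (np.float64(0.082), np.float64(0.1444), np.float64(0.1506)), (np.float64(0.088), np.float64(0.1444), np.float64(0.1462)), (np.float64(0.094), np.float64(0.1443), np.float64(0.1465)), (np.float64(0.1), np
[... 431 characters left out ...]
4(0.1716)), (np.float64(0.058), np.float64(0.1607), np.float64(0.1665)), (np.float64(0.064), np.float64(0.1561), np.float64(0.1632)), (np.float64(0.07), np.float64(0.1521), np.float64(0.159)), (np.float64(0.076), np.float64(0.1491), np.float64(0.1567)), (np.float64(0.082), np.float64(0.1457), np.float64(0.1517)), (np.float64(0.088), np.float64(0.1439), np.float64(0.1478)), (np.float64(0.094), np.float64(0.1438), np.float64(0.1473)), (np.float64(0.1), np.float64(0.1438), np.float64(0.1479)), (np.float64(0.106), np.float64(0.1374), np.float64(0.148)), (np.float64(0.112), np.float64(0.1382), np.float64(0.1468))] 0.03572959769748607 0.10962748086210317
bar 417 -0.10326204 0.14839071 -0.037313074
```

```bash
python3 -c "
from h import *
print(r.job_done(), r.observe()['time_s'])"
```

```text
the job is handed in; nothing more can be done
the job is handed in; nothing more can be done
```

I walked the slab home against both buffers and swung the keeper shut, then handed the job in at about 58 s. The wrist force never went above about 26 N, and by camera fit the left rear corner is roughly 0 to 2 mm short of its buffer, inside the 4 mm limit. The verdict was not reported back.

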